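# Roll the blue feed roller up to the bench stop

### The arm

A 6-joint arm with a two-finger parallel gripper is mounted at the origin on a cart in front of the work surface, level with it; the furniture and walls round the work are solid. World frame = base frame: x ahead of the robot, y to its left, z up, the work surface at z = 0. Lengths are in m, angles in degrees, forces in N, time in s.
With the tool pointing down it reaches from about 0.325 to 0.775 m from the base axis. Payload 5.5 kg.
Tool frame: the origin (TCP) lies at the centre of the arm's flange, where the gripper is bolted on; the fingertips stand 182 mm ahead of it and the grasp point (between the pads) lies 163 mm ahead of it; z points along the fingers, y is the line along which they close (so a half turn about z gives the same grasp; the last joint's range is limited). The gripper opens to 88 mm and grips with 3 to 60 N. Pads are 20 mm wide; open, the fingers measure 115 mm over their backs; the gripper's body (75 mm by 178 mm) begins 61 mm behind the grasp point.
Start: joints at [67.512, 5.22, 70.514, -0, 104.267, -3.249], TCP at [0.198, 0.567, 0.405] pointing down, gripper open.
Joint ranges: [-164.24, 164.24], [-49.07, 125.15], [9.68, 141.18], [-86.29, 266.29], [3.28, 154.24], [-151.56, 151.56]. Speed limits (degrees/s): [147.25, 147.25, 172.46, 180, 180, 180].

### API

Orientations are given as [roll, pitch, yaw] about the fixed x, y, z axes, in that order (R = Rz(yaw) Ry(pitch) Rx(roll)).
In Python, from station import r gives the robot as it stands. The module is installed in compiled form; this text tells all that it offers. Calls block until the motion is done:
- r.reach(position, orientation): joint-space move of the TCP to a pose.
- r.servo_line(position, rotation=None, speed=0.15): straight line of the TCP; rotation=None keeps the orientation; speed is the mean speed in m/s.
- r.move_joints(angles): joint-space move.
- r.let_go() and r.grab(squeeze=None): open the fingers fully, or close them until they stop; squeeze is the grip in N (None keeps the last).
- r.wait(seconds).
- r.inverse_kinematics(position, orientation): joint angles nearest the present ones, or None.
- r.sense(): the state.
- r.snapshot(name): name is "side" or "top" or "wrist"; returns a dict with "frame" (480x640x3 uint8, red, green, blue), "fx", "fy", "cx", "cy" (pixels), "R" (3x3) and "t" (3): a world point X has camera coordinates R X + t. Camera axes: x right, y down, z forward; pixel columns grow to the right and rows downward; lengths in m; the calibration is good to about 2 mm. A picture is of the moment at which its call begins. There is no depth.
A pose or a line that the arm cannot do raises r.IKError and nothing moves.
- r.hand_in(): hands the job in; it is judged then, once.
The state is a dict: "clock": time; "joints": joint angles; "joint_vel": joint speeds; "joint_torque": joint torques, N m; "tcp_pos": TCP position; "orientation": TCP orientation; "contact_force": force on the tool from outside, world axes, zero at the start; "torque": the same for the moment, N m; "opening": finger opening in m; "gripper_force": force on a finger pad.
Only numpy, scipy, OpenCV 4.12 (cv2) and the standard library are available. Lean on these libraries where they do the work, as an engineer would, in place of code of your own. Each camera call takes 0.05 s, during which the arm holds its last target. There are 200 camera calls.

### The job

The two printer feed rollers are lying loose on the workbench, one on either side of the aluminium bench stop. Roll the blue one along the bench with the flat of the fingers until it lies against the side of the stop it faces, square to it along its whole length, and leave it lying still there. Do not pick it up, and leave the grey roller where it is.

Things in the scene. Friction and masses are not known exactly. Their poses are not given: they have to be found in the camera images.
- blue_roller: feed roller with blue rubber sleeve, lying: cylinder 36 mm dia, 104 mm long, plus a steel shaft end 10 mm dia, 12 mm long at each face; 150 g. Origin: middle of the cylinder, 18 mm above the bench; x axis = roller axis, y and z turn as it rolls. Starts within 5 deg of parallel to the stop, 110-160 mm from its middle line, left or right, way clear. Rolls easily; pushed at 6 cm/s or less it stays with the pusher.
- grey_roller: the other feed roller, the same in size and shape but with a grey sleeve, lying on the other side of the stop; origin and axes as for the blue one. To be left alone.
- bench_stop: a straight aluminium bar fixed to the bench, 200 mm long (its x axis, roughly away from the robot), 20 mm wide (its y axis, roughly to the robot's left) and 26 mm high, plus a 3.5 mm screw head near each end. Origin at the middle of its underside; its long faces are at y = +10 mm and y = -10 mm, so a touching roller's middle is at y = +-28 mm.
There are look-alikes about, which are no part of the job. There is more than one size of the blue_roller; the job needs the largest.

How it is judged:
By the outcome, as a careful person would: the job done as asked, in the order asked, and still so for the second after the job is handed in, with the robot touching nothing.
It also fails if it takes over 32 s, if anything falls off the work surface, if the arm or the gripper's body presses on something with over 40 N, if the wrist force passes 120 N, or if a joint passes its speed limit or range.

## Working session

There is one attempt and no reset: what is moved stays moved. The work goes in short steps, each a Python script; the robot and the scene stay as the last script left them, time stands still between calls to the robot, and variables do not carry over. Pictures are saved under pics/ and viewed, at most 10 in all, crops included, and the job is handed in when it is done.

```bash
mkdir -p pics; cat > h.py <<'E'
from station import r
import numpy as np, cv2
def px2w(s,u,v,z):
    R=np.array(s["R"]);t=np.array(s["t"])
    d=R.T@np.array([(u-s["cx"])/s["fx"],(v-s["cy"])/s["fy"],1]);c=-R.T@t
    return c+d*(z-c[2])/d[2]
def save(s,n): cv2.imwrite(f"pics/{n}.png",s["frame"][...,::-1])
E
python3 - <<'E'
from h import *
import pickle
for n in("top","side"):
    s=r.snapshot(n);save(s,n+"0");pickle.dump(s,open(n+".pkl","wb"))
    print(n,-np.array(s["R"]).T@s["t"])
print(r.sense()["orientation"],r.sense()["clock"])
E
```

```text
top [0.40161326 0.04095702 0.94601004]
side [ 0.14105659 -0.65602051  0.43047816]
[-1.79898254e+02 -2.30585222e-03  1.60762756e+02] 0.1
```

View pics/top0.png

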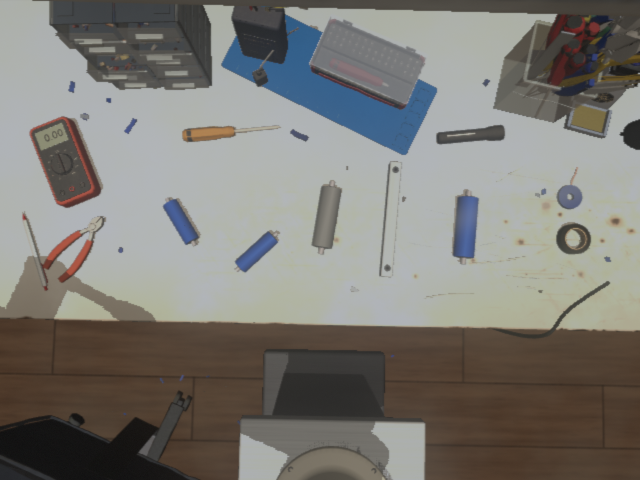

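View pics/side0.png

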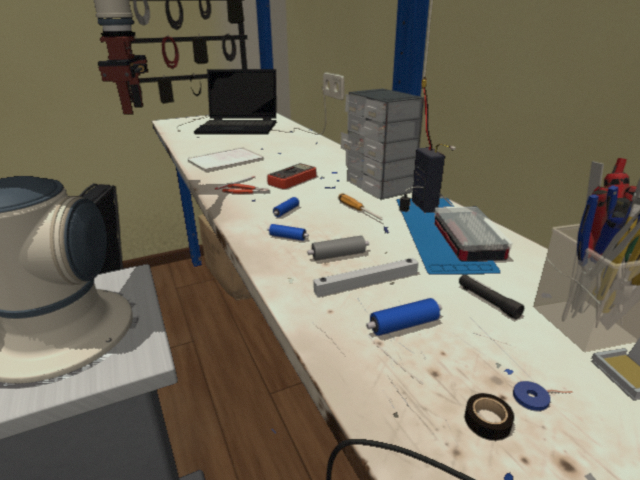

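Candidates for the blue roller in the top view are (466,227), (182,221) and (257,251). The one at (466,227) is clearly the largest and faces the stop at (391,219) on its right. The grey roller is on the other side at (327,217). I'll measure all three and check the choice in a crop.

```bash
cat >> h.py <<'E'
def blue(s,box):
    u0,v0,u1,v1=box
    f=cv2.cvtColor(s["frame"],cv2.COLOR_RGB2HSV)[v0:v1,u0:u1]
    m=cv2.inRange(f,(105,120,50),(130,255,255))
    c=max(cv2.findContours(m,0,1)[0],key=cv2.contourArea)
    return cv2.boxPoints(cv2.minAreaRect(c))+[u0,v0]
def cyl(s,b,z=.018):
    P=np.array([px2w(s,*p,z) for p in b])[:,:2]
    e=[P[1]-P[0],P[2]-P[1]]; L=[np.linalg.norm(x) for x in e]
    a=e[int(np.argmax(L))]; a=a*np.sign(a[0])
    return P.mean(0),np.degrees(np.arctan2(a[1],a[0])),L
E
python3 - <<'E'
from h import *
import pickle
s=pickle.load(open("top.pkl","rb"))
for b in((440,180,495,275),(155,190,205,250),(225,225,285,278)): print(cyl(s,blue(s,b)))
f=s["frame"][150:290,360:500]
g=cv2.cvtColor(f,cv2.COLOR_RGB2GRAY)
cv2.imwrite("pics/crop.png",cv2.resize(f[...,::-1],None,fx=4,fy=4,interpolation=cv2.INTER_CUBIC))
# stop top corners estimate, z=.026
for uv in((390,162),(402,162),(380,276),(392,277),(396,168.5),(387,268.5)):print(uv,px2w(s,*uv,.026)[:2])
print(px2w(s,327,217,.018))
E
```

```text
(array([ 0.45866093, -0.22413347]), np.float64(-6.892618235602051), [np.float64(0.04392033333105046), np.float64(0.021915375758564493)])
(array([0.48593583, 0.27329056]), np.float64(32.10252651376013), [np.float64(0.01740178149742126), np.float64(0.07576501150700198)])
(array([0.43578098, 0.13877951]), np.float64(-47.85490986201413), [np.float64(0.07547025545413322), np.float64(0.016324941530203994)])
(390, 162) [ 0.59597482 -0.08883128]
(402, 162) [ 0.59647875 -0.10961418]
(380, 276) [ 0.39897558 -0.07431015]
(392, 277) [ 0.39772972 -0.0948038 ]
(396, 168.5) [ 0.58485773 -0.09935957]
(387, 268.5) [ 0.4119981  -0.08608152]
[0.49871445 0.01792375 0.018     ]
```

View pics/crop.png

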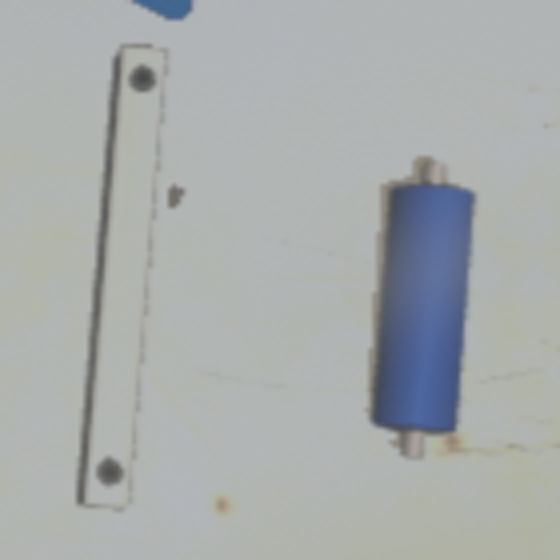

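The crop confirms it: the large blue roller has its shaft tips at about (467,189) and (463,264). The stop's face towards it runs from (401.8,162.5) to (391.8,277.2), and the pieces measure to their stated sizes. I'll push with both open fingertips, one near each end of the sleeve, with the tool's y axis parallel to the stop.

```bash
cat >> h.py <<'E'
A=np.radians(-4.3); U=np.array([np.cos(A),np.sin(A)]); N=np.array([np.sin(A),-np.cos(A)]) # N: away from stop, blue side
F=np.array([.497,-.102]) # face midpoint
ORI=[180,0,90-4.3]
def P(along,off,tip): return [*(F+along*U+off*N),.182+tip]
E
python3 - <<'E'
from h import *
import pickle
s=pickle.load(open("top.pkl","rb"))
c=lambda u,v,z:px2w(s,360+u/4,150+v/4,z)[:2]
a,b=c(428,157,.018),c(411.5,458,.018)
m=(a+b)/2;d=a-b
print("len",np.linalg.norm(d),"ang",np.degrees(np.arctan2(d[1],d[0])),"mid",m)
a2,b2=c(167,50,.026),c(127,509,.026);d=a2-b2
print("stop",np.linalg.norm(d),np.degrees(np.arctan2(d[1],d[0])),(a2+b2)/2)
a3,b3=c(142,78,.0295),c(110,471,.0295);d=a3-b3
print("screws",np.degrees(np.arctan2(d[1],d[0])),(a3+b3)/2)
al,of=(m-F)@U,(m-F)@N; print("along,off",al,of)
if abs(np.linalg.norm(d)-.17)<.02 and .08<of<.155 and abs(al)<.08:
    r.reach(P(al,of+.055,.12),ORI)
    r.servo_line(P(al,of+.055,.006),speed=.12)
    q=r.sense();print(q["clock"],q["tcp_pos"],q["orientation"],q["contact_force"])
    s=r.snapshot("top");save(s,"top1");w=r.snapshot("wrist")
    cv2.imwrite("pics/both1.png",np.hstack([s["frame"][120:420,300:620],w["frame"][90:390,100:540]])[...,::-1])
E
```

```text
len 0.13119263066622722 ang -2.9444479919090223 mid [ 0.48739996 -0.22141149]
stop 0.19884957131422062 -4.270802416884933 [ 0.49644421 -0.10178687]
screws -3.9072946208147608 [ 0.49782448 -0.09220854]
along,off -0.0006196976616277253 0.11979515894117126
4.3333 [ 0.48359863 -0.27647106  0.18905816] [1.79912024e+02 4.86644114e-02 8.57006724e+01] [-0.19235475  1.06899294  0.19075855]
```

View pics/both1.png

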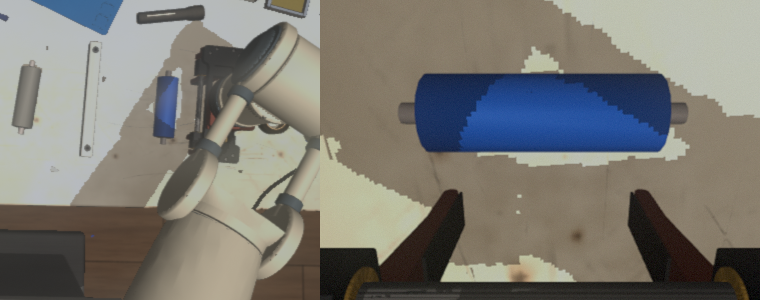

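The wrist view has the roller centred on the fingers: sleeve columns 415–671, fingertips 463 and 630. The finger spacing looks small, so I'll check it by projection and read the opening.

```bash
python3 - <<'E'
from h import *
w=r.snapshot("wrist");R=np.array(w["R"]);t=np.array(w["t"])
q=r.sense();print(q["opening"],-R.T@t)
def pr(X):
    c=R@X+t;return (w["fx"]*c[:2]/c[2]+[w["cx"],w["cy"]]-[100-320,90]).round(),c[2].round(3)
T=np.array(q["tcp_pos"])[:2]
for k in(-.057,-.044,.044,.057): print(k,pr(np.array([*(T+k*U),.007])),pr(np.array([*(T+k*U-.01*N),.007])))
m=np.array([.4874,-.2214]);
for k in(-.052,.052): print(k,pr(np.array([*(m+k*U),.03])))
for u,v in((399,113),(688,113)): print(px2w(w,u-220,v+90,.018))
E
```

```text
0.08802583488230163 [ 0.48946163 -0.1912904   0.17023858]
-0.057 (array([440., 208.]), np.float64(0.182)) (array([438., 191.]), np.float64(0.178))
-0.044 (array([464., 208.]), np.float64(0.182)) (array([463., 191.]), np.float64(0.178))
0.044 (array([629., 208.]), np.float64(0.182)) (array([630., 191.]), np.float64(0.179))
0.057 (array([653., 208.]), np.float64(0.182)) (array([655., 191.]), np.float64(0.179))
-0.052 (array([423., 116.]), np.float64(0.143))
0.052 (array([669., 116.]), np.float64(0.143))
[ 0.42044337 -0.21749605  0.018     ]
[ 0.55188662 -0.22736718  0.018     ]
```

The projection agrees: fingers ±44–57 mm, roller centred within 2 mm. Now I'll push to about 8 mm short of the stop.

```bash
python3 - <<'E'
from h import *
al=-.0015
r.servo_line(P(al,.151,.006),speed=.04)
r.servo_line(P(al,.140,.006),speed=.012)
r.servo_line(P(al,.054,.006),speed=.028)
q=r.sense();print(q["clock"],q["contact_force"])
s=r.snapshot("top");w=r.snapshot("wrist")
cv2.imwrite("pics/both2.png",np.hstack([s["frame"][120:420,300:620],w["frame"][0:300,100:540]])[...,::-1])
E
```

```text
9.5167 [ 0.71837446 -0.88584936  0.1276341 ]
```

View pics/both2.png

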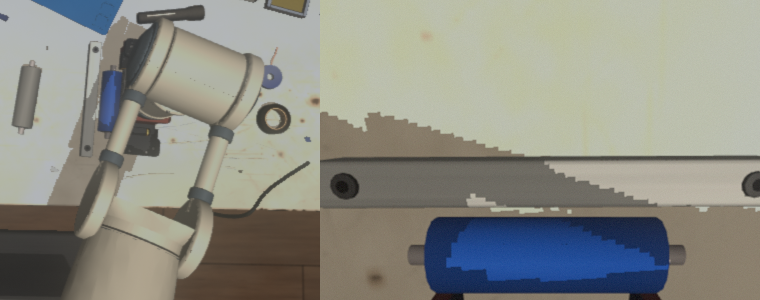

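The roller is against both fingers, parallel to the stop with a gap of a few millimetres. I'll close the gap slowly and stop on force.

```bash
python3 - <<'E'
from h import *
al=-.0015
f0=np.array(r.sense()["contact_force"])[:2]@N
o=.054
while o>.038:
    o-=.001; r.servo_line(P(al,o,.006),speed=.01)
    f=np.array(r.sense()["contact_force"])[:2]@N-f0
    print(round(o,4),round(f,2),end="; ")
    if f>4: break
r.wait(.3)
q=r.sense();print(q["clock"],q["torque"],np.array(q["contact_force"])[:2]@N-f0)
r.servo_line(P(al,o+.015,.006),speed=.01)
r.servo_line(P(al,o+.05,.006),speed=.06)
print(r.sense()["clock"])
w=r.snapshot("wrist");t=r.snapshot("top")
cv2.imwrite("pics/both3.png",np.hstack([t["frame"][120:420,300:620],w["frame"][0:300,100:540]])[...,::-1])
E
```

```text
0.053 0.83; 0.052 -0.0; 0.051 -0.44; 0.05 0.92; 0.049 -0.49; 0.048 0.03; 0.047 5.05; 11.6667 [-1.01333571  0.12853488  0.22488504] 5.6629324279428905
14.05
```

View pics/both3.png

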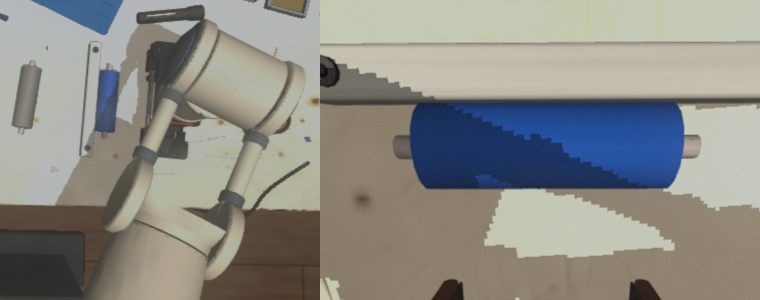

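It looks flush along its length. I'll lift clear, check that it stays still, and zoom in on the seam.

```bash
python3 - <<'E'
from h import *
w0=r.snapshot("wrist");r.wait(.7);w1=r.snapshot("wrist")
print("change",np.abs(w0["frame"].astype(int)-w1["frame"]).max())
f=w1["frame"][85:115,170:470]
cv2.imwrite("pics/seam.png",cv2.resize(np.vstack([f[:,:150],f[:,150:]])[...,::-1],None,fx=5,fy=8,interpolation=cv2.INTER_CUBIC))
f0=w1["frame"].astype(int)
for u in (200,240,280,320,360,400,440): print(u,[tuple(x) for x in f0[99:107,u]])
print([px2w(w1,u-220,v,.018).round(4) for u,v in((394,146),(700,146))],px2w(w1,180+0,102.5,.026),px2w(w1,460,102.5,.026))
print(r.sense()["clock"])
E
```

```text
change 87
200 [(np.int64(85), np.int64(82), np.int64(74)), (np.int64(72), np.int64(69), np.int64(62)), (np.int64(64), np.int64(63), np.int64(57)), (np.int64(56), np.int64(55), np.int64(58)), (np.int64(32), np.int64(44), np.int64(66)), (np.int64(31), np.int64(39), np.int64(74)), (np.int64(17), np.int64(37), np.int64(71)), (np.int64(20), np.int64(38), np.int64(74))]
240 [(np.int64(110), np.int64(106), np.int64(99)), (np.int64(79), np.int64(76), np.int64(70)), (np.int64(59), np.int64(59), np.int64(54)), (np.int64(53), np.int64(58), np.int64(67)), (np.int64(38), np.int64(54), np.int64(91)), (np.int64(22), np.int64(48), np.int64(98)), (np.int64(24), np.int64(50), np.int64(103)), (np.int64(24), np.int64(53), np.int64(105))]
280 [(np.int64(105), np.int64(103), np.int64(95)), (np.int64(75), np.int64(70), np.int64(65)), (np.int64(67), np.int64(66), np.int64(61)), (np.int64(52), np.int64(56), np.int64(72)), (np.int64(24), np.int64(48), np.int64(93)), (np.int64(25), np.int64(50), np.int64(98)), (np.int64(26), np.int64(51), np.int64(100)), (np.int64(30), np.int64(59), np.int64(107))]
320 [(np.in
[... 877 characters left out ...]
nt64(75)), (np.int64(29), np.int64(48), np.int64(88)), (np.int64(28), np.int64(48), np.int64(92)), (np.int64(27), np.int64(55), np.int64(99)), (np.int64(27), np.int64(53), np.int64(101))]
440 [(np.int64(83), np.int64(82), np.int64(76)), (np.int64(65), np.int64(65), np.int64(61)), (np.int64(63), np.int64(63), np.int64(66)), (np.int64(51), np.int64(58), np.int64(76)), (np.int64(36), np.int64(51), np.int64(88)), (np.int64(35), np.int64(54), np.int64(94)), (np.int64(37), np.int64(57), np.int64(99)), (np.int64(40), np.int64(61), np.int64(106))]
[array([ 0.4283, -0.1145,  0.018 ]), array([ 0.5595, -0.1244,  0.018 ])] [ 0.43757133 -0.09840155  0.026     ] [ 0.54715737 -0.10662277  0.026     ]
14.95
```

View pics/seam.png

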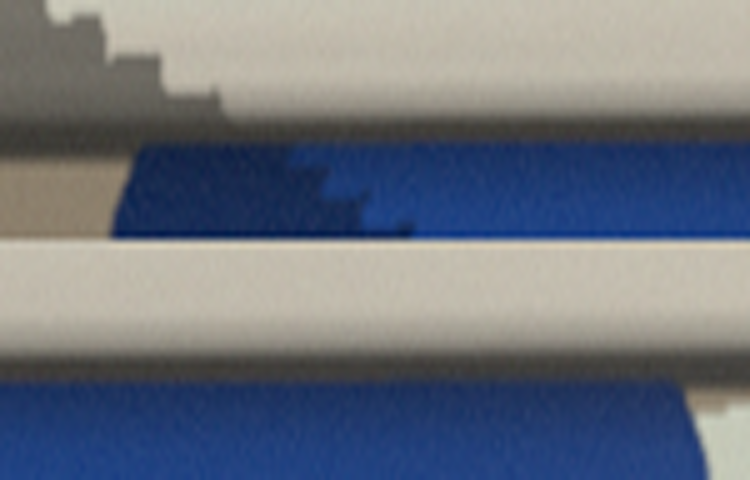

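The seam is the same thin line at both ends. The measured axis-to-face distance is 17–18 mm, so the roller is touching and square. I'll retreat upward and confirm that it and the grey roller are still.

```bash
python3 - <<'E'
from h import *
def c(s):
    m=cv2.inRange(cv2.cvtColor(s["frame"],cv2.COLOR_RGB2HSV),(100,110,30),(130,255,255));M=cv2.moments(m,True);return M["m10"]/M["m00"],M["m01"]/M["m00"],M["m00"]
a=c(r.snapshot("wrist"));r.wait(.8);print(a,c(r.snapshot("wrist")))
r.servo_line(P(-.0015,.11,.10),speed=.12)
r.reach(P(-.0015,.26,.14),ORI)
s=r.snapshot("top")
cv2.imwrite("pics/end.png",cv2.resize(s["frame"][140:290,290:490][...,::-1],None,fx=4,fy=4))
print(r.sense()["clock"])
E
```

```text
(370.3759022556391, 137.5040977443609, 26600.0) (370.38211962855746, 137.51490657543516, 26599.0)
17.5083
```

View pics/end.png

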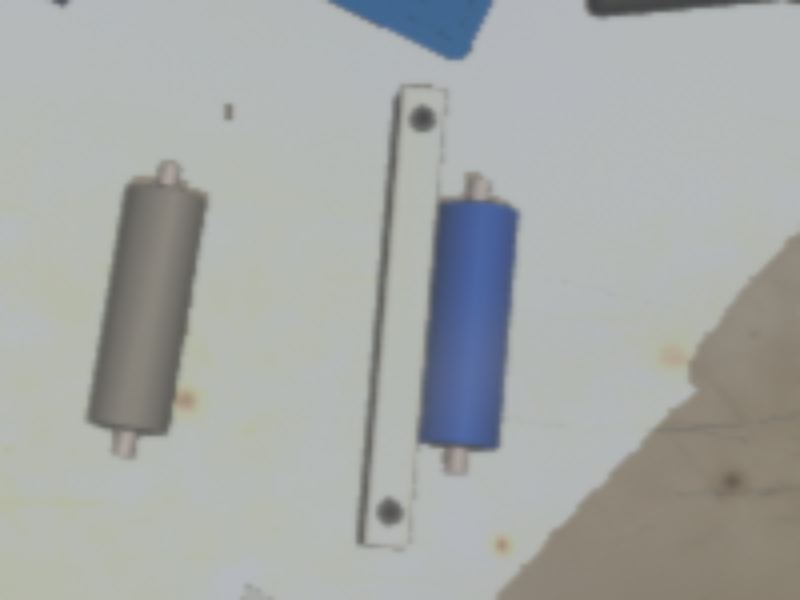

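The blue roller lies flush along the stop face, at about (408,221) in the full image. The grey roller is unmoved at (327,217), nothing is moving, and the arm is clear.

```bash
python3 -c "
from station import r
print(r.hand_in())"
```

```text
the job is handed in; nothing more can be done
None
```

The large blue roller now lies still and square against the side of the stop it faces; it was rolled there, not picked up. The grey roller was left where it was, and the job was handed in at about 17.5 s.

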